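# Shut the ring-ended air valve under the sliding cover

### The arm

A 6-joint arm with a two-finger parallel gripper is mounted at the origin on a cart in front of the work surface, level with it; the furniture and walls round the work are solid. World frame = base frame: x ahead of the robot, y to its left, z up, the work surface at z = 0. Lengths are in mm, angles in rad, forces in N, time in s.
With the tool pointing down it reaches from about 275 to 1000 mm from the base axis. Payload 8.4 kg.
Tool frame: the origin (TCP) lies midway between the tips of the shut fingers; the grasp point (between the pads) lies 19 mm behind it; z points along the fingers, y is the line along which they close (so a half turn about z gives the same grasp; the last joint's range is limited). The gripper opens to 85 mm and grips with 20 to 120 N. Pads are 22 mm wide; open, the fingers measure 114 mm over their backs; the gripper's body (76 mm by 85 mm) begins 54 mm behind the grasp point. The pads swing forward as they close: fully open they stand 13 mm farther back than shut.
Start: joints at [-1.169, 0.353, 1.633, -0, 1.155, -0.002], TCP at [245.571, -574.737, 193.781] pointing down, gripper open.
Joint ranges: [-2.63, 2.63], [-0.92, 2.1], [0.06, 2.66], [-1.3, 4.44], [0, 2.69], [-3.02, 3.02]. Speed limits (rad/s): [2.22, 2.22, 2.79, 3.14, 3.14, 3.14].

### API

Orientations are given as [roll, pitch, yaw] about the fixed x, y, z axes, in that order (R = Rz(yaw) Ry(pitch) Rx(roll)).
In Python, from rig import r, imaging gives the robot as it stands. The module is installed in compiled form; this text tells all that it offers.
- The arm moves only by the tool arm_command, never from a script. Its argument "deltas" is a list of rows, each an object of numbers: "hand": the finger opening in mm, from 0 to 85.4; "tx", "ty", "tz": the shift along the tool's x, y, z in mm; "wx", "wy", "wz": the turn, a rotation vector about the tool's x, y, z in rad. A call has 1 to 8 rows; each row shifts and turns the commanded pose from where the row before left it, along the tool's axes as they then stand; what a row does not reach is not made up. A row lasts 1/8 s, in which the tool goes at most 62.5 mm and 10.7 degrees, less where a joint would pass 70% of its speed; a pose out of reach is approached as far as the arm can. A call with a gripper value outside its range is refused whole. The fingers move at their own pace and stop on an object; "squeeze" is the grip in N (left out, the last holds). Time passes only in rows, so rows that do not move let the fingers close. It gives the time, the measured TCP pose, the force, the opening and the grip force at its end, in the units of the state.
- r.sense(): the state, without advancing time (a new reading comes with each control period).
- imaging.grab_frame(name): name is "scene" or "top" or "wrist"; returns a dict with "image" (384x512x3 uint8, red, green, blue), "mtx" (3x3 intrinsics, pixels), "world_to_cam" (4x4, takes a point from world to camera coordinates). Camera axes: x right, y up, looking along -z (the intrinsics and any distortion apply to the point x, -y, -z); pixel columns grow to the right and rows downward; lengths in mm; the calibration is good to about 2 mm. A picture is of the moment at which its call begins. There is no depth.
- r.sign_off(): hands the job in; it is judged then, once.
The state is a dict: "clock": time; "qpos": joint angles; "qvel": joint speeds; "joint_efforts": joint torques, N m; "eef_pos": TCP position; "tcp_rot": TCP orientation; "contact_force": force on the tool from outside, world axes, zero at the start; "wrist_torque": the same for the moment, N m; "opening": opening from 0.0 (shut) to 1.0 (fully open); "grasp_force": force on a finger pad.
Only numpy, scipy, OpenCV 4.12 (cv2) and the standard library are available. Lean on these libraries where they do the work, as an engineer would, in place of code of your own. Each camera call takes 0.05 s, during which the arm holds its last target. There are 200 camera calls.

### The job

Push the sliding cover of the air manifold box fully aside, to the far end of its track, so that the two valves are uncovered; keep the cover in its track, do not lift it. Then push the handle with the ring-shaped end round clockwise until that valve is fully shut. Only push with the fingertips: leave the plain-ended handle and the things standing round the box as they are.

Things in the scene. Friction and masses are not known exactly. Their poses are not given: they have to be found in the camera images.
- manifold: Grey air manifold box, fixed, 256 (x) x 300 (y) x 75 mm; a gauge stands out 13 mm in front. Origin: centre of its underside, on the table. Axes at zero yaw: x away from the robot, y to its left. The half y < 0 is a closed deck at z = 70 mm, the half y > 0 an open well with two valves, one behind the other. A lip 6 mm wide, 5 mm high round the whole top keeps the cover in its track.
- well (a point): Centre of the well at floor height (box x = 0, y = 68, z = 9 mm). The well spans 112 mm either way in x and 68 mm either way in y, its walls reach up to z = 70 mm. Under the handles lie copper pipes (up to 30 mm over the table) and brass valve bodies (up to 34 mm).
- cover: Loose flat aluminium cover, 238 (x) x 140 (y) x 8 mm, 0.2 to 0.4 kg, lying at z = 70 mm of the box inside the lip (3 mm play in x), a black bar across its middle. Origin: centre of its underside; axes as the box. It starts over the well (origin at y = 58 to 70 mm in the box frame) and slides to the box's -y, onto the closed deck, where the end lip stops it at y = -74 mm.
- cover_bar (a point): Point in the middle of the black bar on the cover. The bar is 90 mm long (x), 14 mm thick (y) and rises 21 mm above the cover's upper face; this point is 10 mm above that face.
- ring_pivot (a point): Turning axis (vertical) of the ring-ended handle, at mid-height of the handle, 52 mm above the table. It is 92 mm along +y in the box frame and either at x = -50 mm (front valve) or x = +45 mm (rear valve).
- ring_tip (a point): Centre of the ring at the end of the marked handle, 42 mm from its turning axis, at mid-height. The ring is 31 mm across; the handle between hub and ring is a flat steel bar 12 mm wide and 10 mm thick, with 47 to 57 mm as its lower and upper height over the table; hub radius 11 mm.
- ring_handle (a joint): Angle of the ring-ended handle: 0 = open, the handle lies along the pipe and points to -y of the box; it grows clockwise seen from above to 1.57 = shut, at a stop, where it points to -x of the box. Starts between 0 and 0.3, stays where it is left; about 0.07 N m turns it.
- plain_pivot (a point): Turning axis of the other handle, which has a plain straight end; at mid-height of the handle, at the valve place that the ring-ended one does not have.
- plain_tip (a point): Point on the plain handle 42 mm from its turning axis, at mid-height. The handle is a flat steel bar 12 mm wide and 10 mm thick that ends 57 mm from its axis.
- plain_handle (a joint): Angle of the plain handle, measured like that of the other; starts between 0 and 0.2 and is to stay.
- tape_roll: Bystander: cream tape roll lying flat, 96 mm across, 45 mm high, left of the box. Origin: centre of its underside.
- washi: Bystander: narrow teal tape ring lying flat, 60 mm across, 15 mm high, at the front left corner of the box. Origin: centre of its underside.
- carton: Bystander: small closed kraft box, 95x100x68 mm, behind the manifold box. Origin: centre of its underside.

How it is judged:
By the outcome, as a careful person would: the job done as asked, in the order asked, and still so for the second after the job is handed in, with the robot touching nothing.
It also fails if it takes over 51 s, if anything falls off the work surface, if the arm or the gripper's body presses on something with over 40 N, if the wrist force passes 120 N, or if a joint passes its speed limit or range.

## Working session

There is one attempt and no reset: what is moved stays moved. The work goes in short steps, Python scripts to look and compute and a tool call to move; the robot and the scene stay as the last step left them, time stands still between calls to the robot, and variables do not carry over. Pictures are saved under pics/ and viewed, at most 10 in all, crops included, and the job is handed in when it is done.

Besides the shell and the picture viewer there is one more tool, called after "Call:" in YAML: its name, and indented under it one key for each argument. arm_command: Moves the arm, as the interface text tells. Its arguments: {"type":"object","properties":{"deltas":{"type":"array"},"squeeze":{"type":"number"}},"required":["deltas"]}

```bash
mkdir -p pics
python3 - <<'E'
from rig import r, imaging
import cv2,numpy as np
for n in("top","scene"):
    f=imaging.grab_frame(n)
    cv2.imwrite(f"pics/{n}0.png",cv2.resize(f["image"][:,:,::-1],(800,600),interpolation=cv2.INTER_CUBIC))
    np.savez(f"{n}0.npz",**f); print(n,f["mtx"].round(1).tolist(),f["world_to_cam"].round(3).tolist(),f.keys())
s=r.sense();print(s)
E
```

```text
top [[479.6, 0.0, 260.2], [0.0, 479.6, 193.6], [0.0, 0.0, 1.0]] [[0.028, -1.0, 0.008, 235.559], [0.991, 0.028, 0.129, -588.807], [-0.129, 0.005, 0.992, -1143.467], [0.0, 0.0, 0.0, 1.0]] dict_keys(['image', 'mtx', 'world_to_cam'])
scene [[387.4, 0.0, 257.7], [0.0, 387.4, 193.7], [0.0, 0.0, 1.0]] [[0.865, -0.501, -0.018, -392.239], [0.295, 0.48, 0.826, -343.296], [-0.405, -0.72, 0.563, -508.922], [0.0, 0.0, 0.0, 1.0]] dict_keys(['image', 'mtx', 'world_to_cam'])
{'clock': 0.1, 'qpos': array([-1.16940992e+00,  3.53599860e-01,  1.63403869e+00, -1.28612308e-05,
        1.15522047e+00, -2.42340746e-03]), 'qvel': array([-0.00010263, -0.00150378, -0.00243378, -0.00113459, -0.00133953,
       -0.0001359 ]), 'joint_efforts': array([-3.46867355e-04, -6.06359768e+01, -3.42820680e+01, -6.10869188e-05,
        3.98805845e-03,  6.58334699e-06]), 'eef_pos': array([ 245.37638397, -574.30588077,  193.13271102]), 'tcp_rot': array([-3.14032626e+00,  8.69098391e-06,  4.03815017e-01]), 'contact_force': array([-1.4882073 ,  0.1980582 , -0.04662632]), 'wrist_torque': array([0.00437926, 0.03161315, 0.02639749]), 'grasp_force': 0.0, 'opening': 0.9962473991744751}
```

View pics/top0.png

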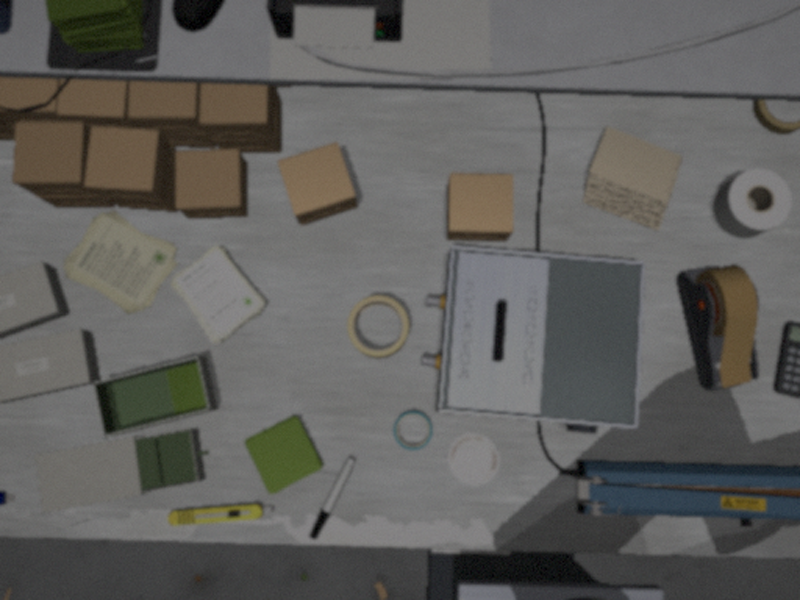

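View pics/scene0.png

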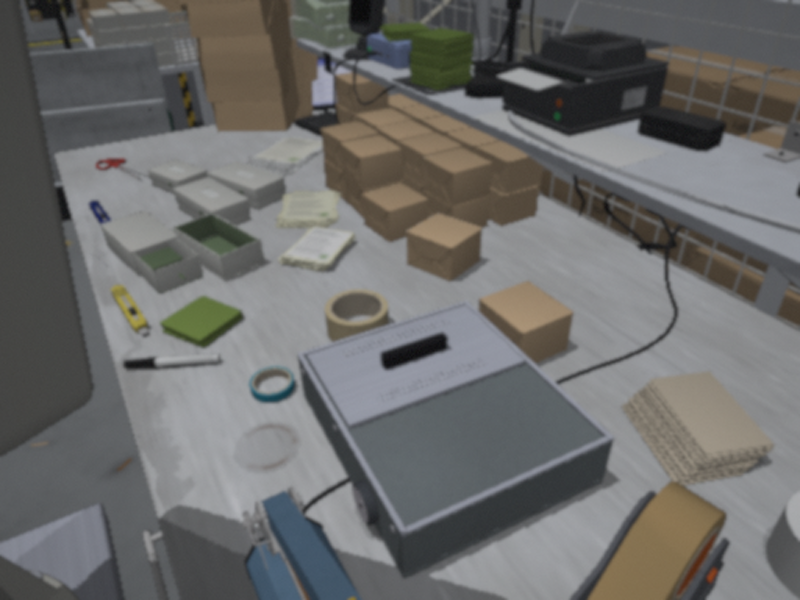

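The top view shows the box with top corners at (450,245), (642,262), (637,427) and (440,411). The black bar runs from (502,302) to (498,359), so the cover is over the left half (the well). The scene view agrees: tape roll left, washi front left, carton behind.

```bash
cat > h.py <<'E'
import numpy as np
def px2w(f,u,v,z,s=0.64):
    K,T=f["mtx"],f["world_to_cam"]
    d=np.linalg.inv(K)@[u*s,v*s,1]; d=np.array([d[0],-d[1],-d[2]])
    R,t=T[:3,:3],T[:3,3]; c=-R.T@t; w=R.T@d
    return c+w*(z-c[2])/w[2]
def w2px(f,p,s=0.64):
    c=f["world_to_cam"]@np.append(p,1); q=f["mtx"]@[c[0],-c[1],-c[2]]; return q[:2]/q[2]/s
E
python3 - <<'E'
from h import *
from rig import r
import cv2
f=np.load("top0.npz"); g=np.load("scene0.npz")
uv=[(450,245),(642,262),(637,427),(440,411)]
P=np.array([px2w(f,*u,75)[:2] for u in uv]); B=np.array([[128,150],[128,-150],[-128,-150],[-128,150]])
M,_=cv2.estimateAffinePartial2D(B.astype(float),P)
yaw=np.arctan2(M[1,0],M[0,0]);print("corners",P.round(),"c",M[:,2].round(1),"yaw",yaw,"scale",np.hypot(M[0,0],M[1,0]))
R=np.array([[np.cos(yaw),-np.sin(yaw)],[np.sin(yaw),np.cos(yaw)]])
for u in[(502,302),(498,359),(500,330)]:
    p=px2w(f,*u,99)[:2];print("bar",p.round(1),"box",(R.T@(p-M[:,2])).round(1))
print("scene check corners",[w2px(g,np.append(R@b+M[:,2],75)).round().tolist() for b in B])
for n,b in dict(front=(-50,92),rear=(45,92)).items(): print(n,(R@b+M[:,2]).round(1))
E
```

```text
corners [[ 668.  188.]
 [ 650. -108.]
 [ 399.  -98.]
 [ 415.  198.]] c [532.3  44.2] yaw -0.04959020465746147 scale 0.9813833545898194
bar [578.7 109.8] box [43.1 67.8]
bar [493.5 114.7] box [-42.2  68.6]
bar [536.7 112.3] box [ 1.  68.3]
scene check corners [[465.0, 299.0], [614.0, 435.0], [402.0, 533.0], [296.0, 352.0]]
front [486.9 138.5]
rear [581.8 133.8]
```

Call:
arm_command:
  deltas:
    - {"hand": 0, "wz": 0.15}
    - {"hand": 0, "wz": 0.15}
    - {"hand": 0, "wz": 0.15}
    - {"hand": 0, "tx": 20, "ty": -57}
    - {"hand": 0, "tx": 20, "ty": -57}
    - {"hand": 0, "tx": 20, "ty": -57}
    - {"hand": 0, "tx": 20, "ty": -57}
    - {"hand": 0, "tx": 20, "ty": -57}
  squeeze: 20

```text
schema error: expected keys hand, tx, ty, tz, wx, wy, wz
```

Call:
arm_command:
  deltas:
    - {"hand": 0, "tx": 20, "ty": -57}
    - {"hand": 0, "tx": 20, "ty": -57}
    - {"hand": 0, "tx": 20, "ty": -57}
    - {"hand": 0, "tx": 20, "ty": -57}
    - {"hand": 0, "tx": 20, "ty": -57}
    - {"hand": 0, "tx": 20, "ty": -57}
    - {"hand": 0, "tx": 20, "ty": -57}
    - {"hand": 0, "tx": 18, "ty": -40}

```text
schema error: expected keys hand, tx, ty, tz, wx, wy, wz
```

All keys are required in every row.

Call:
arm_command:
  deltas:
    - {"hand": 0, "tx": 0, "ty": 0, "tz": 0, "wx": 0, "wy": 0, "wz": 0.15}
    - {"hand": 0, "tx": 0, "ty": 0, "tz": 0, "wx": 0, "wy": 0, "wz": 0.15}
    - {"hand": 0, "tx": 0, "ty": 0, "tz": 0, "wx": 0, "wy": 0, "wz": 0.15}
    - {"hand": 0, "tx": 20, "ty": -57, "tz": 0, "wx": 0, "wy": 0, "wz": 0}
    - {"hand": 0, "tx": 20, "ty": -57, "tz": 0, "wx": 0, "wy": 0, "wz": 0}
    - {"hand": 0, "tx": 20, "ty": -57, "tz": 0, "wx": 0, "wy": 0, "wz": 0}
    - {"hand": 0, "tx": 20, "ty": -57, "tz": 0, "wx": 0, "wy": 0, "wz": 0}
    - {"hand": 0, "tx": 20, "ty": -57, "tz": 0, "wx": 0, "wy": 0, "wz": 0}
  squeeze: 20

```text
clock: 1.1
eef_pos: [358.9, -292.8, 193.7]
tcp_rot: [-3.142, -0.0, -0.047]
contact_force: [1.4, -0.2, 0.2]
opening: 0.001
grasp_force: 0.0
```

Call:
arm_command:
  deltas:
    - {"hand": 0, "tx": 20, "ty": -57, "tz": 0, "wx": 0, "wy": 0, "wz": 0}
    - {"hand": 0, "tx": 20, "ty": -57, "tz": 0, "wx": 0, "wy": 0, "wz": 0}
    - {"hand": 0, "tx": 20, "ty": -57, "tz": 0, "wx": 0, "wy": 0, "wz": 0}
    - {"hand": 0, "tx": 20, "ty": -57, "tz": 0, "wx": 0, "wy": 0, "wz": 0}
    - {"hand": 0, "tx": 20, "ty": -57, "tz": 0, "wx": 0, "wy": 0, "wz": 0}
    - {"hand": 0, "tx": 20, "ty": -57, "tz": 0, "wx": 0, "wy": 0, "wz": 0}
    - {"hand": 0, "tx": 20, "ty": -57, "tz": 0, "wx": 0, "wy": 0, "wz": 0}
    - {"hand": 0, "tx": 20, "ty": -57, "tz": 0, "wx": 0, "wy": 0, "wz": 0}

```text
clock: 2.1
eef_pos: [539.8, 155.5, 193.6]
tcp_rot: [3.141, 0.0, -0.046]
contact_force: [1.3, -0.6, 0.4]
opening: -0.0
grasp_force: 0.0
```

Call:
arm_command:
  deltas:
    - {"hand": 0, "tx": 0, "ty": 0, "tz": 45, "wx": 0, "wy": 0, "wz": 0}
    - {"hand": 0, "tx": 0, "ty": 0, "tz": 40, "wx": 0, "wy": 0, "wz": 0}
    - {"hand": 0, "tx": 0, "ty": 0, "tz": 15, "wx": 0, "wy": 0, "wz": 0}
    - {"hand": 0, "tx": 0, "ty": 0, "tz": 8, "wx": 0, "wy": 0, "wz": 0}
    - {"hand": 0, "tx": 0, "ty": 0, "tz": 0, "wx": 0, "wy": 0, "wz": 0}

```text
clock: 2.72
eef_pos: [540.0, 153.4, 86.4]
tcp_rot: [-3.141, -0.001, -0.047]
contact_force: [-0.2, -0.7, 0.9]
opening: -0.003
grasp_force: 0.0
```

Run:
```python
from rig import r, imaging
import cv2
f=imaging.grab_frame("scene")["image"][150:330,150:420]
cv2.imwrite("pics/s1.png",cv2.resize(f[:,:,::-1],(798,532),interpolation=cv2.INTER_CUBIC))
print(r.sense()["eef_pos"])
```

```text
[540.36536129 153.47836556  86.84228319]
```

View pics/s1.png

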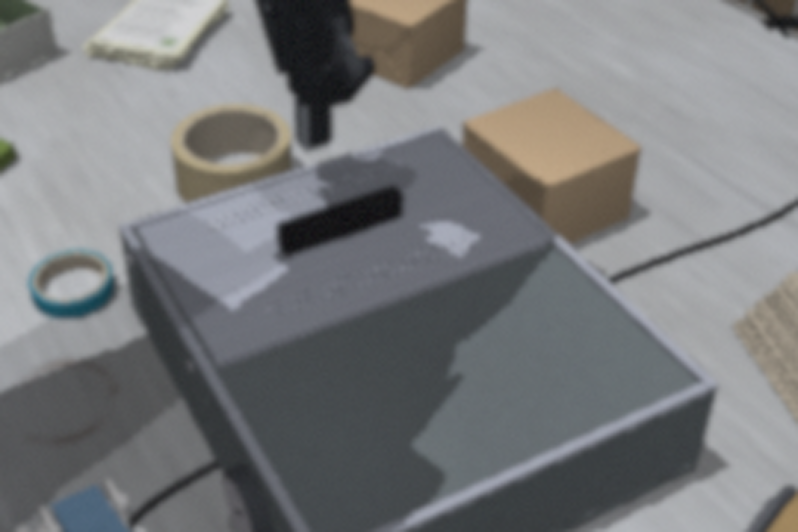

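The fingertip sits at (313,142) behind the bar, whose centre is at (340,220). It looks a little high, so I'll check against the projection.

Run:
```python
from h import *
from rig import r
g=np.load("scene0.npz")
cv=lambda p:((w2px(g,p,1)-[150,150])*798/270).round()
p=r.sense()["eef_pos"]
print("tcp",cv(p),"below on cover",cv([p[0],p[1],78]))
print("bar",cv([536.7,112.3,99]),"mid bar",cv([536.7,112.3,88]))
M=np.array([532.3,44.2]);yaw=-.0496;R=np.array([[np.cos(yaw),-np.sin(yaw)],[np.sin(yaw),np.cos(yaw)]])
for b in[(128,150),(128,-150),(-128,150)]:print(b,cv(np.append(R@b+M,75)))
```

```text
tcp [314. 185.] below on cover [314. 195.]
bar [340. 204.] mid bar [340. 217.]
(128, 150) [436. 122.]
(128, -150) [718. 380.]
(-128, 150) [116. 223.]
```

Run:
```python
from rig import r, imaging
from h import *
import cv2
t=imaging.grab_frame("top");w=imaging.grab_frame("wrist");s=imaging.grab_frame("scene")
p=r.sense()["eef_pos"]
a=cv2.resize(t["image"][140:290,240:440],(400,300),interpolation=cv2.INTER_CUBIC)
b=cv2.resize(w["image"],(400,300))
c=cv2.resize(s["image"][150:225,220:320],(400,300),interpolation=cv2.INTER_CUBIC)
im=np.vstack([np.hstack([a,b]),np.hstack([c,c*0])])
cv2.imwrite("pics/c2.png",im[:,:,::-1])
print("top",(w2px(t,p,1)-[240,140])*2,"wrist",w2px(w,p,1)*400/512,"scene",(w2px(s,p,1)-[220,150])*4, p)
```

```text
top [123.54743402 139.19536856] wrist [198.66885255 167.38679304] scene [144.60041851 249.91262272] [540.3901362  153.57746891  86.98050629]
```

View pics/c2.png

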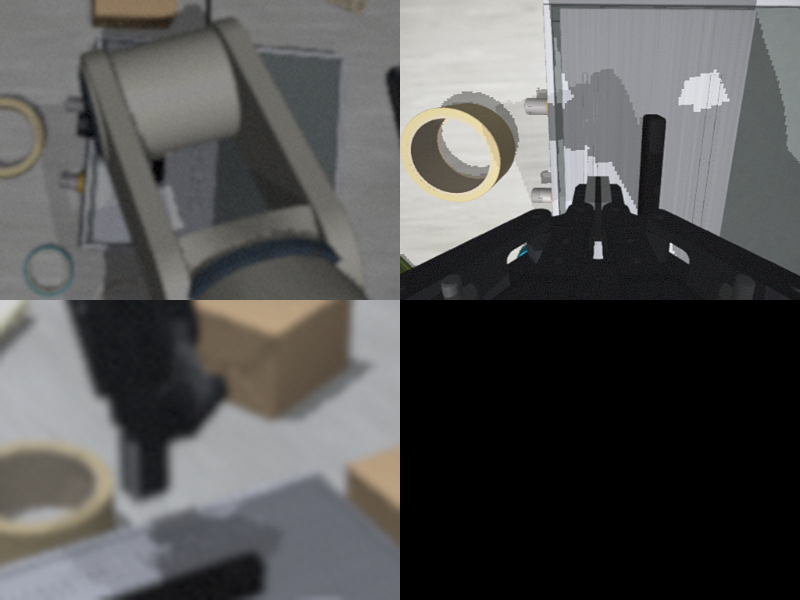

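Run:
```python
from rig import r, imaging
from h import *
w=imaging.grab_frame("wrist");s=imaging.grab_frame("scene");p=r.sense()["eef_pos"]
for dz in(0,10,20,30,40):
  q=p+[0,0,dz];print(dz,"wrist",(w2px(w,q,1)*400/512).round(),"scene",((w2px(s,q,1)-[220,150])*4).round())
M=np.array([532.3,44.2]);yaw=-.0496;R=np.array([[np.cos(yaw),-np.sin(yaw)],[np.sin(yaw),np.cos(yaw)]])
for b in[(45,61,99),(45,75,99),(128,150,75)]:print(b,(w2px(w,np.append(R@b[:2]+M,b[2]),1)*400/512).round())
print("cam",-w["world_to_cam"][:3,:3].T@w["world_to_cam"][:3,3])
```

```text
0 wrist [199. 168.] scene [144. 251.]
10 wrist [199. 172.] scene [144. 235.]
20 wrist [199. 177.] scene [143. 219.]
30 wrist [199. 183.] scene [143. 203.]
40 wrist [199. 189.] scene [142. 186.]
(45, 61, 99) [268. 117.]
(45, 75, 99) [248. 117.]
(128, 150, 75) [142.  -5.]
cam [606.90577031 151.11474112 268.55271825]
```

The tip appears about 30 mm short of the reported TCP. I'll test with a push at this height, which is harmless either way, and look again.

Call:
arm_command:
  deltas:
    - {"hand": 0, "tx": -4, "ty": 8, "tz": 1, "wx": 0, "wy": 0, "wz": 0}
    - {"hand": 0, "tx": 0, "ty": 8, "tz": 1, "wx": 0, "wy": 0, "wz": 0}
    - {"hand": 0, "tx": 0, "ty": 8, "tz": 0, "wx": 0, "wy": 0, "wz": 0}
    - {"hand": 0, "tx": 0, "ty": 8, "tz": 0, "wx": 0, "wy": 0, "wz": 0}
    - {"hand": 0, "tx": 0, "ty": 8, "tz": 0, "wx": 0, "wy": 0, "wz": 0}

```text
clock: 3.65
eef_pos: [533.7, 113.0, 83.8]
tcp_rot: [-3.142, -0.0, -0.046]
contact_force: [0.7, -0.2, -0.1]
opening: 0.003
grasp_force: 0.0
```

Run:
```python
from rig import r, imaging
import cv2,numpy as np
w=imaging.grab_frame("wrist")["image"];s=imaging.grab_frame("scene")["image"]
c=cv2.resize(s[150:270,180:340],(400,300),interpolation=cv2.INTER_CUBIC)
cv2.imwrite("pics/c3.png",np.hstack([cv2.resize(w,(400,300)),c])[:,:,::-1])
z=r.sense();print(z["eef_pos"],z["contact_force"])
```

```text
[533.61482647 112.82653146  83.75806129] [ 0.42670341 -0.19696047 -0.18295908]
```

View pics/c3.png

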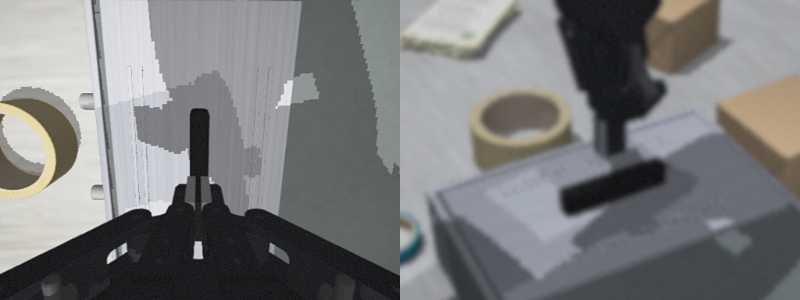

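The tip passed over the bar at reported z = 84 and the cover did not move. The real tip is therefore about 25–30 mm above the reported TCP. I'll back off and probe down gently onto the cover to calibrate.

Call:
arm_command:
  deltas:
    - {"hand": 0, "tx": 0, "ty": -20, "tz": 0, "wx": 0, "wy": 0, "wz": 0}
    - {"hand": 0, "tx": 0, "ty": -18, "tz": 0, "wx": 0, "wy": 0, "wz": 0}
    - {"hand": 0, "tx": 0, "ty": 0, "tz": 10, "wx": 0, "wy": 0, "wz": 0}
    - {"hand": 0, "tx": 0, "ty": 0, "tz": 5, "wx": 0, "wy": 0, "wz": 0}
    - {"hand": 0, "tx": 0, "ty": 0, "tz": 3, "wx": 0, "wy": 0, "wz": 0}
    - {"hand": 0, "tx": 0, "ty": 0, "tz": 0, "wx": 0, "wy": 0, "wz": 0}

```text
clock: 4.5
eef_pos: [535.2, 151.3, 65.4]
tcp_rot: [3.141, 0.001, -0.047]
contact_force: [-0.1, -0.4, 0.7]
opening: -0.003
grasp_force: 0.0
```

Call:
arm_command:
  deltas:
    - {"hand": 0, "tx": 0, "ty": 0, "tz": 3, "wx": 0, "wy": 0, "wz": 0}
    - {"hand": 0, "tx": 0, "ty": 0, "tz": 0, "wx": 0, "wy": 0, "wz": 0}

```text
clock: 4.75
eef_pos: [535.4, 151.5, 62.7]
tcp_rot: [3.142, 0.0, -0.046]
contact_force: [0.3, 0.2, 0.1]
opening: -0.002
grasp_force: 0.0
```

Call:
arm_command:
  deltas:
    - {"hand": 0, "tx": 0, "ty": 0, "tz": 3, "wx": 0, "wy": 0, "wz": 0}
    - {"hand": 0, "tx": 0, "ty": 0, "tz": 0, "wx": 0, "wy": 0, "wz": 0}

```text
clock: 5.0
eef_pos: [535.3, 151.6, 59.6]
tcp_rot: [3.141, 0.0, -0.046]
contact_force: [-0.3, 0.1, 0.1]
opening: 0.0
grasp_force: 0.0
```

Call:
arm_command:
  deltas:
    - {"hand": 0, "tx": 0, "ty": 0, "tz": 2, "wx": 0, "wy": 0, "wz": 0}
    - {"hand": 0, "tx": 0, "ty": 0, "tz": 0, "wx": 0, "wy": 0, "wz": 0}

```text
clock: 5.25
eef_pos: [535.3, 151.6, 57.6]
tcp_rot: [3.142, 0.0, -0.046]
contact_force: [0.3, 0.0, 0.3]
opening: -0.006
grasp_force: 0.0
```

Call:
arm_command:
  deltas:
    - {"hand": 0, "tx": 0, "ty": 0, "tz": 2, "wx": 0, "wy": 0, "wz": 0}
    - {"hand": 0, "tx": 0, "ty": 0, "tz": 0, "wx": 0, "wy": 0, "wz": 0}

```text
clock: 5.5
eef_pos: [535.3, 151.6, 55.6]
tcp_rot: [3.142, 0.0, -0.046]
contact_force: [0.5, 0.4, -0.4]
opening: 0.001
grasp_force: 0.0
```

Call:
arm_command:
  deltas:
    - {"hand": 0, "tx": 0, "ty": 0, "tz": 2, "wx": 0, "wy": 0, "wz": 0}
    - {"hand": 0, "tx": 0, "ty": 0, "tz": 0, "wx": 0, "wy": 0, "wz": 0}

```text
clock: 5.75
eef_pos: [535.3, 151.6, 53.6]
tcp_rot: [3.141, 0.0, -0.046]
contact_force: [-0.6, 0.3, -0.8]
opening: 0.006
grasp_force: 0.0
```

Call:
arm_command:
  deltas:
    - {"hand": 0, "tx": 0, "ty": 0, "tz": 2, "wx": 0, "wy": 0, "wz": 0}
    - {"hand": 0, "tx": 0, "ty": 0, "tz": 0, "wx": 0, "wy": 0, "wz": 0}

```text
clock: 6.0
eef_pos: [535.3, 151.6, 51.6]
tcp_rot: [3.142, 0.0, -0.046]
contact_force: [0.6, 0.6, -0.1]
opening: -0.001
grasp_force: 0.0
```

Call:
arm_command:
  deltas:
    - {"hand": 0, "tx": 0, "ty": 0, "tz": 2, "wx": 0, "wy": 0, "wz": 0}
    - {"hand": 0, "tx": 0, "ty": 0, "tz": 0, "wx": 0, "wy": 0, "wz": 0}

```text
clock: 6.25
eef_pos: [535.3, 151.6, 49.6]
tcp_rot: [3.142, 0.0, -0.046]
contact_force: [0.3, -0.2, -0.9]
opening: -0.002
grasp_force: 0.0
```

Call:
arm_command:
  deltas:
    - {"hand": 0, "tx": 2, "ty": 5, "tz": -2, "wx": 0, "wy": 0, "wz": 0}
    - {"hand": 0, "tx": 0, "ty": 7, "tz": 0, "wx": 0, "wy": 0, "wz": 0}
    - {"hand": 0, "tx": 0, "ty": 8, "tz": 0, "wx": 0, "wy": 0, "wz": 0}
    - {"hand": 0, "tx": 0, "ty": 12, "tz": 0, "wx": 0, "wy": 0, "wz": 0}
    - {"hand": 0, "tx": 0, "ty": 12, "tz": 0, "wx": 0, "wy": 0, "wz": 0}
    - {"hand": 0, "tx": 0, "ty": 12, "tz": 0, "wx": 0, "wy": 0, "wz": 0}
    - {"hand": 0, "tx": 0, "ty": 12, "tz": 0, "wx": 0, "wy": 0, "wz": 0}
    - {"hand": 0, "tx": 0, "ty": 12, "tz": 0, "wx": 0, "wy": 0, "wz": 0}

```text
clock: 7.25
eef_pos: [533.7, 70.8, 51.8]
tcp_rot: [-3.142, -0.0, -0.046]
contact_force: [-0.1, 2.5, 0.5]
opening: 0.0
grasp_force: 0.9
```

Run:
```python
from rig import r, imaging
import cv2,numpy as np
w=imaging.grab_frame("wrist")["image"];s=imaging.grab_frame("scene")["image"]
c=cv2.resize(s[150:330,160:400],(400,300),interpolation=cv2.INTER_CUBIC)
cv2.imwrite("pics/c4.png",np.hstack([cv2.resize(w,(400,300)),c])[:,:,::-1])
z=r.sense();print(z["eef_pos"],z["contact_force"])
```

```text
[533.487628    70.25277087  51.70535084] [ 0.71529642  1.15344628 -0.48418821]
```

View pics/c4.png

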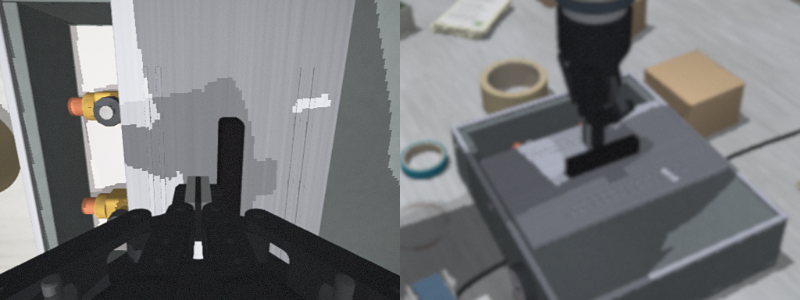

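The cover slides ahead of the fingers in its track; the well is opening and the valve hubs show at (105,110). I'll continue.

Call:
arm_command:
  deltas:
    - {"hand": 0, "tx": 0, "ty": 12, "tz": 0, "wx": 0, "wy": 0, "wz": 0}
    - {"hand": 0, "tx": 0, "ty": 12, "tz": 0, "wx": 0, "wy": 0, "wz": 0}
    - {"hand": 0, "tx": 0, "ty": 12, "tz": 0, "wx": 0, "wy": 0, "wz": 0}
    - {"hand": 0, "tx": 0, "ty": 12, "tz": 0, "wx": 0, "wy": 0, "wz": 0}
    - {"hand": 0, "tx": 0, "ty": 10, "tz": 0, "wx": 0, "wy": 0, "wz": 0}
    - {"hand": 0, "tx": 0, "ty": 7, "tz": 0, "wx": 0, "wy": 0, "wz": 0}
    - {"hand": 0, "tx": 0, "ty": 4, "tz": 0, "wx": 0, "wy": 0, "wz": 0}
    - {"hand": 0, "tx": 0, "ty": 0, "tz": 0, "wx": 0, "wy": 0, "wz": 0}

```text
clock: 8.35
eef_pos: [530.5, 2.4, 51.8]
tcp_rot: [3.141, 0.0, -0.046]
contact_force: [0.8, -0.2, 0.3]
opening: 0.006
grasp_force: 0.0
```

Call:
arm_command:
  deltas:
    - {"hand": 0, "tx": 0, "ty": 3, "tz": 0, "wx": 0, "wy": 0, "wz": 0}
    - {"hand": 0, "tx": 0, "ty": 3, "tz": 0, "wx": 0, "wy": 0, "wz": 0}

```text
clock: 8.6
eef_pos: [530.3, -3.2, 51.8]
tcp_rot: [-3.141, 0.0, -0.046]
contact_force: [0.2, 1.3, -0.5]
opening: 0.005
grasp_force: 0.7
```

Call:
arm_command:
  deltas:
    - {"hand": 0, "tx": 0, "ty": 2, "tz": 0, "wx": 0, "wy": 0, "wz": 0}
    - {"hand": 0, "tx": 0, "ty": 2, "tz": 0, "wx": 0, "wy": 0, "wz": 0}

```text
clock: 8.85
eef_pos: [530.1, -7.3, 51.8]
tcp_rot: [-3.142, 0.0, -0.046]
contact_force: [-0.2, 1.0, 0.1]
opening: 0.002
grasp_force: 0.7
```

Call:
arm_command:
  deltas:
    - {"hand": 0, "tx": 0, "ty": 1.5, "tz": 0, "wx": 0, "wy": 0, "wz": 0}
    - {"hand": 0, "tx": 0, "ty": 1.5, "tz": 0, "wx": 0, "wy": 0, "wz": 0}

```text
clock: 9.1
eef_pos: [530.1, -10.2, 51.8]
tcp_rot: [-3.141, -0.0, -0.046]
contact_force: [1.4, 7.4, -0.3]
opening: -0.001
grasp_force: 3.3
```

Call:
arm_command:
  deltas:
    - {"hand": 0, "tx": 0, "ty": 1.5, "tz": 0, "wx": 0, "wy": 0, "wz": 0}
    - {"hand": 0, "tx": 0, "ty": 1.5, "tz": 0, "wx": 0, "wy": 0, "wz": 0}

```text
clock: 9.35
eef_pos: [530.1, -10.8, 52.1]
tcp_rot: [-3.138, -0.0, -0.048]
contact_force: [0.4, 22.9, 4.2]
opening: -0.003
grasp_force: 11.4
```

Call:
arm_command:
  deltas:
    - {"hand": 0, "tx": 0, "ty": 1, "tz": 0, "wx": 0, "wy": 0, "wz": 0}
    - {"hand": 0, "tx": 0, "ty": 1, "tz": 0, "wx": 0, "wy": 0, "wz": 0}

```text
clock: 9.6
eef_pos: [530.1, -11.2, 52.4]
tcp_rot: [-3.135, -0.0, -0.049]
contact_force: [-0.7, 31.5, 6.7]
opening: -0.0
grasp_force: 16.0
```

The force step shows the cover is at the end stop. I'll back off, lift, and look into the well.

Call:
arm_command:
  deltas:
    - {"hand": 0, "tx": 0, "ty": -5, "tz": 0, "wx": 0, "wy": 0, "wz": 0}
    - {"hand": 0, "tx": 0, "ty": -10, "tz": 0, "wx": 0, "wy": 0, "wz": 0}
    - {"hand": 0, "tx": 0, "ty": -10, "tz": -35, "wx": 0, "wy": 0, "wz": 0}
    - {"hand": 0, "tx": -10, "ty": -20, "tz": -50, "wx": 0, "wy": 0, "wz": 0}
    - {"hand": 0, "tx": -20, "ty": -30, "tz": -30, "wx": 0, "wy": 0, "wz": 0}
    - {"hand": 0, "tx": -20, "ty": -30, "tz": 0, "wx": 0, "wy": 0, "wz": 0}
    - {"hand": 0, "tx": -20, "ty": -20, "tz": 0, "wx": 0, "wy": 0, "wz": 0}
    - {"hand": 0, "tx": 0, "ty": 0, "tz": 0, "wx": 0, "wy": 0, "wz": 0}

```text
clock: 10.6
eef_pos: [464.5, 113.7, 166.9]
tcp_rot: [3.141, 0.0, -0.044]
contact_force: [-0.0, -0.3, 0.5]
opening: -0.004
grasp_force: 0.0
```

Run:
```python
from rig import r, imaging
import cv2,numpy as np
w=imaging.grab_frame("wrist");np.savez("w5.npz",**w)
cv2.imwrite("pics/w5.png",cv2.resize(w["image"],(800,600),interpolation=cv2.INTER_CUBIC)[:,:,::-1])
z=r.sense();print(z["eef_pos"],z["contact_force"])
```

```text
[465.34706705 113.10376269 166.91303787] [ 0.24403772 -0.24697132  0.27176216]
```

View pics/w5.png

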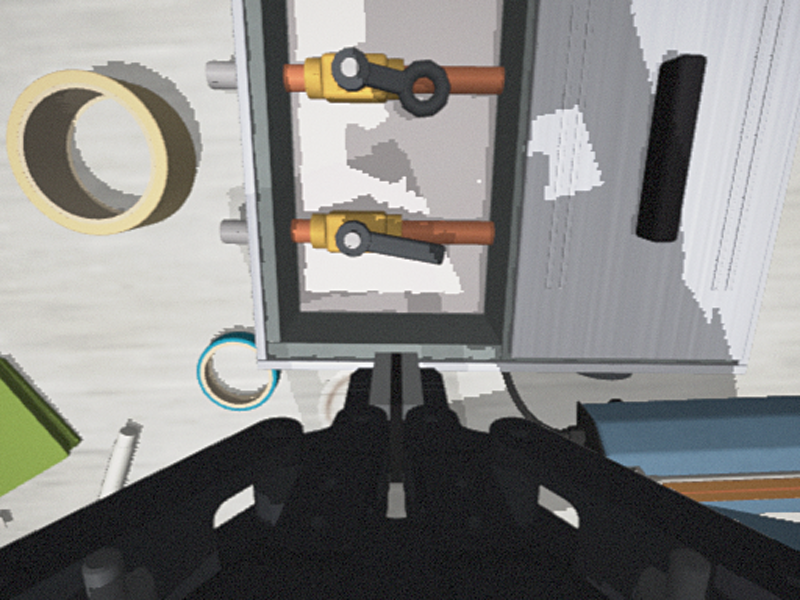

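Ring-ended handle is at the rear valve: pivot (350,67), ring (424,88). The plain one is in front: pivot (351,238), end (443,253). The well is fully open.

Run:
```python
from h import *
f=np.load("w5.npz");M=np.array([532.3,44.2]);yaw=-.0496;R=np.array([[np.cos(yaw),-np.sin(yaw)],[np.sin(yaw),np.cos(yaw)]])
P={}
for n,u,z in[("rp",(350,67),60),("rt",(424,88),57),("pp",(351,238),60),("pe",(443,253),57),("FL",(262,362),75),("FR",(745,366),75)]:
    p=px2w(f,*u,z)[:2];P[n]=p;print(n,p.round(1),(R.T@(p-M)).round(1))
for a,b in(("rp","rt"),("pp","pe")):
    d=R.T@(P[b]-P[a]);print(a,np.hypot(*d),"angle",np.arctan2(-d[0],-d[1]))
```

```text
rp [582.1 134.2] [45.2 92.3]
rt [570.   93.7] [35.2 51.3]
pp [487.9 140.1] [-49.1  93.6]
pe [475.7  84.8] [-58.5  37.7]
FL [416.5 198.4] [-123.3  148.2]
FR [400.6 -97.6] [-124.6 -148.2]
rp 42.22385505264045 angle 0.24084463313120918
pp 56.69806042658803 angle 0.16693359164980828
```

Poses agree with the model (ring handle at 0.24 rad, plain at 0.17). Next I move above the +x side of the ring and descend.

Call:
arm_command:
  deltas:
    - {"hand": 0, "tx": 48, "ty": 8, "tz": 0, "wx": 0, "wy": 0, "wz": 0}
    - {"hand": 0, "tx": 48, "ty": 8, "tz": 0, "wx": 0, "wy": 0, "wz": 0}
    - {"hand": 0, "tx": 48, "ty": 7.5, "tz": 0, "wx": 0, "wy": 0, "wz": 0}
    - {"hand": 0, "tx": 0, "ty": 0, "tz": 0, "wx": 0, "wy": 0, "wz": 0}
    - {"hand": 0, "tx": 0, "ty": 0, "tz": 35, "wx": 0, "wy": 0, "wz": 0}
    - {"hand": 0, "tx": 0, "ty": 0, "tz": 40, "wx": 0, "wy": 0, "wz": 0}
    - {"hand": 0, "tx": 0, "ty": 0, "tz": 25, "wx": 0, "wy": 0, "wz": 0}
    - {"hand": 0, "tx": 0, "ty": 0, "tz": 0, "wx": 0, "wy": 0, "wz": 0}

```text
clock: 11.65
eef_pos: [606.1, 81.9, 64.8]
tcp_rot: [3.141, 0.005, -0.047]
contact_force: [-0.8, 0.2, 0.8]
opening: 0.005
grasp_force: 0.0
```

Call:
arm_command:
  deltas:
    - {"hand": 0, "tx": 0, "ty": 0, "tz": 15, "wx": 0, "wy": 0, "wz": 0}
    - {"hand": 0, "tx": 0, "ty": 0, "tz": 15, "wx": 0, "wy": 0, "wz": 0}
    - {"hand": 0, "tx": 0, "ty": 0, "tz": 0, "wx": 0, "wy": 0, "wz": 0}

```text
clock: 12.02
eef_pos: [607.4, 82.6, 35.7]
tcp_rot: [3.141, 0.002, -0.046]
contact_force: [-0.1, -0.4, -0.4]
opening: 0.004
grasp_force: 0.0
```

Call:
arm_command:
  deltas:
    - {"hand": 0, "tx": 0, "ty": 0, "tz": 10, "wx": 0, "wy": 0, "wz": 0}
    - {"hand": 0, "tx": 0, "ty": 0, "tz": 6, "wx": 0, "wy": 0, "wz": 0}
    - {"hand": 0, "tx": 0, "ty": 0, "tz": 4, "wx": 0, "wy": 0, "wz": 0}
    - {"hand": 0, "tx": 0, "ty": 0, "tz": 0, "wx": 0, "wy": 0, "wz": 0}

```text
clock: 12.52
eef_pos: [608.1, 82.7, 16.5]
tcp_rot: [3.142, 0.0, -0.046]
contact_force: [0.3, 0.2, 0.2]
opening: 0.001
grasp_force: 0.0
```

Run:
```python
from rig import r, imaging
import cv2,numpy as np
w=imaging.grab_frame("wrist")["image"];s=imaging.grab_frame("scene")["image"]
c=cv2.resize(s[150:330,160:400],(400,300),interpolation=cv2.INTER_CUBIC)
cv2.imwrite("pics/c6.png",np.hstack([cv2.resize(w,(400,300)),c])[:,:,::-1])
```

```text
(no output)
```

View pics/c6.png

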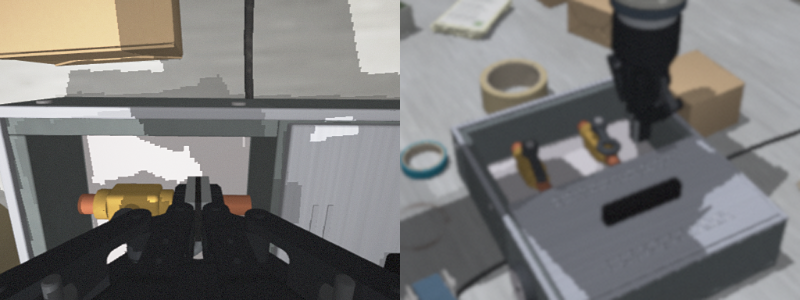

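The finger is down on the far (+x) side of the ring, clear of the walls; the cover is at its end, in track. Now I sweep along the arc.

Call:
arm_command:
  deltas:
    - {"hand": 0, "tx": -6, "ty": 0, "tz": 2, "wx": 0, "wy": 0, "wz": 0}
    - {"hand": 0, "tx": -6, "ty": -1, "tz": 0, "wx": 0, "wy": 0, "wz": 0}
    - {"hand": 0, "tx": -6, "ty": 0, "tz": 0, "wx": 0, "wy": 0, "wz": 0}
    - {"hand": 0, "tx": -6, "ty": 0, "tz": 0, "wx": 0, "wy": 0, "wz": 0}
    - {"hand": 0, "tx": -6, "ty": 0, "tz": 0, "wx": 0, "wy": 0, "wz": 0}
    - {"hand": 0, "tx": -6, "ty": 0, "tz": 0, "wx": 0, "wy": 0, "wz": 0}
    - {"hand": 0, "tx": -6, "ty": -1.5, "tz": 0, "wx": 0, "wy": 0, "wz": 0}
    - {"hand": 0, "tx": -5, "ty": -2, "tz": 0, "wx": 0, "wy": 0, "wz": 0}

```text
clock: 13.62
eef_pos: [560.9, 89.3, 14.7]
tcp_rot: [3.141, 0.001, -0.046]
contact_force: [1.4, -0.6, 0.2]
opening: 0.005
grasp_force: 0.9
```

Call:
arm_command:
  deltas:
    - {"hand": 0, "tx": -5.5, "ty": -2.5, "tz": 0, "wx": 0, "wy": 0, "wz": 0}
    - {"hand": 0, "tx": -5, "ty": -3.5, "tz": 0, "wx": 0, "wy": 0, "wz": 0}
    - {"hand": 0, "tx": -5.5, "ty": -5, "tz": 0, "wx": 0, "wy": 0, "wz": 0}
    - {"hand": 0, "tx": -5.5, "ty": -6, "tz": 0, "wx": 0, "wy": 0, "wz": 0}
    - {"hand": 0, "tx": 0, "ty": 0, "tz": 0, "wx": 0, "wy": 0, "wz": 0}

```text
clock: 14.25
eef_pos: [540.0, 107.9, 14.6]
tcp_rot: [-3.142, 0.001, -0.046]
contact_force: [1.1, 0.7, 0.0]
opening: 0.002
grasp_force: 0.0
```

Call:
arm_command:
  deltas:
    - {"hand": 0, "tx": 0, "ty": -1, "tz": 0, "wx": 0, "wy": 0, "wz": 0}
    - {"hand": 0, "tx": 0, "ty": 0, "tz": 0, "wx": 0, "wy": 0, "wz": 0}

```text
clock: 14.5
eef_pos: [540.6, 108.3, 14.6]
tcp_rot: [3.141, 0.001, -0.046]
contact_force: [-0.7, -0.9, 0.9]
opening: 0.001
grasp_force: 0.5
```

Call:
arm_command:
  deltas:
    - {"hand": 0, "tx": 0, "ty": -1, "tz": 0, "wx": 0, "wy": 0, "wz": 0}
    - {"hand": 0, "tx": 0, "ty": 0, "tz": 0, "wx": 0, "wy": 0, "wz": 0}

```text
clock: 14.75
eef_pos: [540.6, 109.1, 14.6]
tcp_rot: [3.141, 0.001, -0.046]
contact_force: [-1.0, -2.1, 0.4]
opening: 0.001
grasp_force: 1.3
```

Call:
arm_command:
  deltas:
    - {"hand": 0, "tx": 0, "ty": -1, "tz": 0, "wx": 0, "wy": 0, "wz": 0}
    - {"hand": 0, "tx": 0, "ty": 0, "tz": 0, "wx": 0, "wy": 0, "wz": 0}

```text
clock: 15.0
eef_pos: [541.0, 110.4, 14.7]
tcp_rot: [-3.142, 0.0, -0.046]
contact_force: [-2.0, -2.3, 0.4]
opening: -0.002
grasp_force: 1.2
```

Call:
arm_command:
  deltas:
    - {"hand": 0, "tx": 0, "ty": -1, "tz": 0, "wx": 0, "wy": 0, "wz": 0}
    - {"hand": 0, "tx": 0, "ty": 0, "tz": 0, "wx": 0, "wy": 0, "wz": 0}

```text
clock: 15.25
eef_pos: [541.2, 111.5, 14.8]
tcp_rot: [-3.141, -0.0, -0.046]
contact_force: [-2.6, -2.2, -0.3]
opening: 0.002
grasp_force: 1.1
```

Call:
arm_command:
  deltas:
    - {"hand": 0, "tx": 0, "ty": -1, "tz": 0, "wx": 0, "wy": 0, "wz": 0}
    - {"hand": 0, "tx": 0, "ty": 0, "tz": 0, "wx": 0, "wy": 0, "wz": 0}

```text
clock: 15.5
eef_pos: [541.1, 112.4, 14.8]
tcp_rot: [-3.142, -0.0, -0.046]
contact_force: [-2.4, -2.1, -0.8]
opening: -0.001
grasp_force: 1.0
```

Call:
arm_command:
  deltas:
    - {"hand": 0, "tx": 0, "ty": -1, "tz": 0, "wx": 0, "wy": 0, "wz": 0}
    - {"hand": 0, "tx": 0, "ty": 0, "tz": 0, "wx": 0, "wy": 0, "wz": 0}

```text
clock: 15.75
eef_pos: [541.2, 113.5, 14.8]
tcp_rot: [-3.141, -0.0, -0.046]
contact_force: [-0.8, -1.7, 0.1]
opening: 0.0
grasp_force: 1.0
```

Call:
arm_command:
  deltas:
    - {"hand": 0, "tx": 0, "ty": -1, "tz": 0, "wx": 0, "wy": 0, "wz": 0}
    - {"hand": 0, "tx": 0, "ty": -1, "tz": 0, "wx": 0, "wy": 0, "wz": 0}
    - {"hand": 0, "tx": 0, "ty": 0, "tz": 0, "wx": 0, "wy": 0, "wz": 0}

```text
clock: 16.12
eef_pos: [541.2, 114.8, 14.8]
tcp_rot: [3.141, 0.0, -0.046]
contact_force: [-1.9, -5.9, 1.1]
opening: 0.004
grasp_force: 3.1
```

Run:
```python
from rig import r, imaging
import cv2,numpy as np
w=imaging.grab_frame("wrist")["image"];s=imaging.grab_frame("scene")["image"]
c=cv2.resize(s[190:265,180:280],(400,300),interpolation=cv2.INTER_CUBIC)
cv2.imwrite("pics/c7.png",np.hstack([cv2.resize(w,(400,300)),c])[:,:,::-1])
```

```text
(no output)
```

View pics/c7.png

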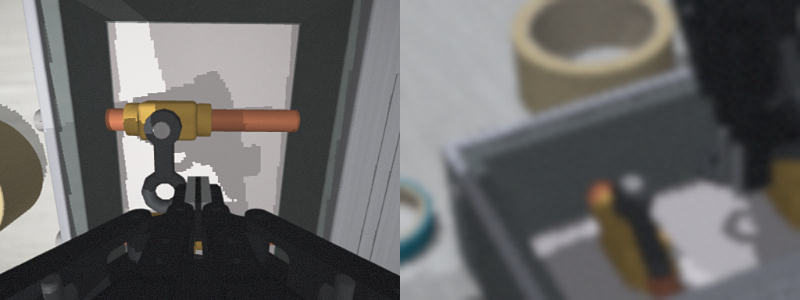

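The ring handle now points to -x, at or almost at its stop, and the plain handle is untouched. I'll press a little more against the stop.

Call:
arm_command:
  deltas:
    - {"hand": 0, "tx": 0, "ty": -1, "tz": 0, "wx": 0, "wy": 0, "wz": 0}
    - {"hand": 0, "tx": 0, "ty": 0, "tz": 0, "wx": 0, "wy": 0, "wz": 0}

```text
clock: 16.48
eef_pos: [541.1, 115.1, 14.7]
tcp_rot: [3.14, 0.0, -0.045]
contact_force: [-1.5, -10.3, 1.3]
opening: 0.001
grasp_force: 5.2
```

Call:
arm_command:
  deltas:
    - {"hand": 0, "tx": 0, "ty": -1, "tz": 0, "wx": 0, "wy": 0, "wz": 0}
    - {"hand": 0, "tx": 0, "ty": 0, "tz": 0, "wx": 0, "wy": 0, "wz": 0}

```text
clock: 16.73
eef_pos: [541.0, 115.4, 14.7]
tcp_rot: [3.139, 0.001, -0.045]
contact_force: [-0.7, -15.1, 2.4]
opening: -0.003
grasp_force: 7.3
```

Firmly at the stop. I'll back straight off, lift, and look once more.

Call:
arm_command:
  deltas:
    - {"hand": 0, "tx": 0, "ty": 6, "tz": 0, "wx": 0, "wy": 0, "wz": 0}
    - {"hand": 0, "tx": 0, "ty": 10, "tz": 0, "wx": 0, "wy": 0, "wz": 0}
    - {"hand": 0, "tx": 0, "ty": 0, "tz": -40, "wx": 0, "wy": 0, "wz": 0}
    - {"hand": 0, "tx": 0, "ty": 0, "tz": -55, "wx": 0, "wy": 0, "wz": 0}
    - {"hand": 0, "tx": -20, "ty": 0, "tz": -55, "wx": 0, "wy": 0, "wz": 0}
    - {"hand": 0, "tx": -50, "ty": 0, "tz": 0, "wx": 0, "wy": 0, "wz": 0}
    - {"hand": 0, "tx": 0, "ty": 0, "tz": 0, "wx": 0, "wy": 0, "wz": 0}

```text
clock: 17.6
eef_pos: [468.0, 104.5, 165.3]
tcp_rot: [-3.141, 0.0, -0.046]
contact_force: [-0.4, -0.5, 0.6]
opening: -0.005
grasp_force: 0.0
```

Run:
```python
from rig import r, imaging
import cv2,numpy as np
w=imaging.grab_frame("wrist");np.savez("w8.npz",**w)
cv2.imwrite("pics/w8.png",cv2.resize(w["image"],(800,600),interpolation=cv2.INTER_CUBIC)[:,:,::-1])
```

```text
(no output)
```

View pics/w8.png

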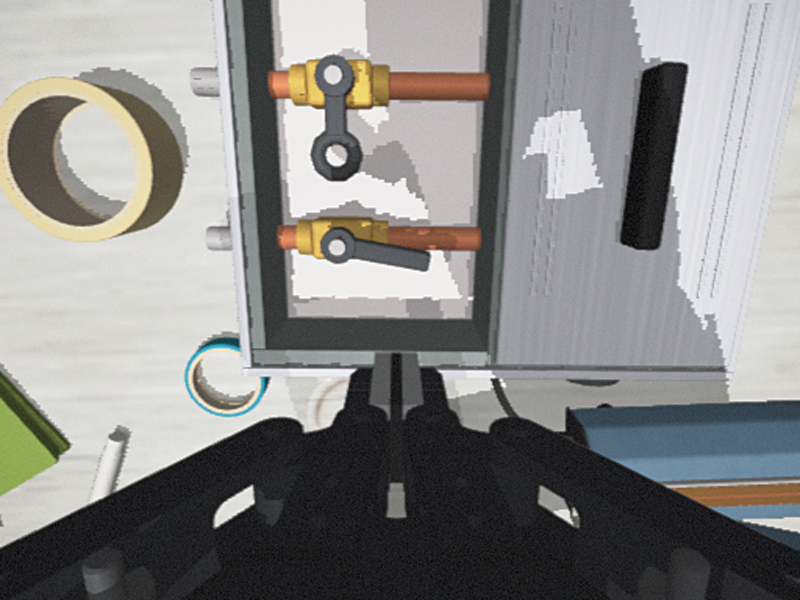

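The ring handle points to -x (pivot (333,74), ring (336,157)). The plain handle is unchanged, the cover is at its far end, and the bystanders I can see have not moved.

```bash
python3 -c "
from rig import r
print(r.sign_off())"
```

```text
the job is handed in; nothing more can be done
None
```

The cover is at the far end of its track, the ring-handled valve is turned shut against its stop, the plain handle is as it was, and the job was handed in at about 18 s.

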